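# Start the lidded pot heating on the twin hob

### The arm

A 6-joint arm with a two-finger parallel gripper is mounted at the origin on the work surface. World frame = base frame: x ahead of the robot, y to its left, z up, the work surface at z = 0. Lengths are in m, angles in rad, forces in N, time in s.
With the tool pointing down it reaches from about 0.3 to 0.85 m from the base axis. Payload 5.4 kg.
Tool frame: the origin (TCP) lies on the mounting face of the last link; the fingertips stand 173 mm ahead of it and the grasp point (between the pads) lies 155 mm ahead of it; z points along the fingers, x is the direction in which the jaws open and shut, and the axes are right-handed (so a half turn about z gives the same grasp; the last joint's range is limited). The gripper opens to 85 mm and grips with 20 to 120 N. Pads are 22 mm wide; open, the fingers measure 114 mm over their backs; the gripper's body (76 mm by 85 mm) begins 54 mm behind the grasp point. The pads swing forward as they close: fully open they stand 13 mm farther back than shut.
Start: joints at [-1.365, 0.158, 1.597, -0, 1.386, -0.21], TCP at [0.232, -0.526, 0.405] pointing down, gripper open.
Joint ranges: [-2.91, 2.91], [-0.94, 2.29], [0.18, 2.7], [-1.29, 4.43], [0.17, 2.64], [-3, 3]. Speed limits (rad/s): [2.57, 2.57, 3.14, 3.14, 3.14, 3.14].

### API

Orientations are given as a unit quaternion [w, x, y, z].
In Python, from station import observe, camera, ctrl, spotter gives the robot as it stands.
- The arm moves only by the tool carry_out, never from a script. Its argument "moves" is one flat list of numbers, 5 for each row, row after row: the shift along the tool's x, y, z in mm, then the turn about the tool's z in degrees, then the finger opening in mm, from 0 to 85.4. A call has 1 to 10 rows; each row is the pose to reach, as a shift and turn from the pose commanded when the call began, along the tool's axes at that moment; what a row does not reach only later rows make up. A row lasts 1/8 s, in which the tool goes at most 62.5 mm and 10.7 degrees, less where a joint would pass 70% of its speed; a pose out of reach is approached as far as the arm can. A call with a gripper value outside its range is refused whole. The fingers move at their own pace and stop on an object; "force" is the grip in N (left out, the last holds). Time passes only in rows, so rows that repeat a pose let the fingers close. It gives the time, the measured TCP pose, the force and the opening at its end, in the units of the state.
- observe(): the state, without advancing time (a new reading comes with each control period).
- camera(name): name is "scene" or "top" or "wrist"; returns a dict with "img" (400x640x3 uint8, red, green, blue), "fovy" (degrees; the focal length in pixels is half the picture's height over the tangent of half this angle, whatever the lens; pixels are square), "cx", "cy" (the principal point, pixels), "world_from_camera" (4x4, takes a point from camera to world coordinates). Camera axes: x right, y down, z forward; pixel columns grow to the right and rows downward; lengths in m; the calibration is good to about 2 mm. The wrist camera is an equidistant fisheye: a pixel r from the principal point sees the ray r / f radians off the axis. A picture is of the moment at which its call begins. There is no depth.
- ctrl.hand_in(): hands the job in, once; it reports no verdict.
Trained networks look in a picture, given as the dict that the camera call returned (one of the last four; its "shot" number tells which), for a name from the list of things; names that differ only in an ending like _2 or _b are one class to them, and where a whole thing is asked for, a point or a joint stands for the part that bears it (a point fixed in the world has none). Each returns a list of dicts, best first, with "conf" (0 to 1); they miss things now and then, are a little off and sometimes report something else, mostly with a low value. They report only what shows in the picture. A call takes as long as a camera call. They do not tell look-alikes from the thing itself.
- spotter.spot_in(picture, name): "point" ([column, row] in pixels, amid what is visible of it).
- spotter.mark_of(picture, name): "point" ([column, row] in pixels: a listed point, or the origin of a listed thing).
The state is a dict: "t": time; "joint_positions": joint angles; "joint_vel": joint speeds; "joint_torque": joint torques, N m; "tool_pos": TCP position; "tool_rot": TCP orientation; "wrist_force": force on the tool from outside, world axes, zero at the start; "wrist_torque": the same for the moment, N m; "width": finger opening in m.
Only numpy, scipy, OpenCV 4.12 (cv2) and the standard library are available. Lean on these libraries where they do the work, as an engineer would, in place of code of your own. Each camera call takes 0.05 s, during which the arm holds its last target.

### The job

Start the lidded pot heating on the twin-ring hob: with a fingertip, lightly press the on key, then the select key of the ring on which the lidded pot stands, then the plus key, letting each key come back up before you press the next. Press no other key, pick nothing up, leave the hob, the pots and the other kitchen things where they stand, and finish with the hand clear of everything.

Things in the scene. Friction and masses are not known exactly. Their poses are not given: they have to be found in the camera images.
- hob: loose twin-ring induction hob, cream case 360 (x) x 600 (y) x 62 mm, 5 kg, black glass top; origin: centre of its underside, x away from the robot, y to the robot's left. Along its front edge (-x) a cream strip, 60 mm up, with six grey keys in a row at x = -147 mm, y = 235, 145, 32, -32, -145, -235 mm: lock, left ring, minus, plus, right ring, on. Rings 184 mm across at x 40, y 145 and -145 mm.
- key_on_top (a point): top centre of the on key, the largest round key, 29 mm across, marked with an open circle and a bar. The key is the last at the right end (-y) of the row. Grey key in the control strip, its top 8 mm above the strip and 68 mm above the worktop. It moves straight down; point z points up.
- key_ring_left_top (a point): top centre of the select key of the left ring, a wide oblong key, 36 mm along the strip and 17 mm across, marked with a small circle. The key is straight in front of the left (+y) ring. Grey key in the control strip, its top 8 mm above the strip and 68 mm above the worktop. It moves straight down; point z points up.
- key_ring_right_top (a point): top centre of the select key of the right ring, a wide oblong key, 36 mm along the strip and 17 mm across, marked with a small circle. The key is straight in front of the right (-y) ring. Grey key in the control strip, its top 8 mm above the strip and 68 mm above the worktop. It moves straight down; point z points up.
- key_plus_top (a point): top centre of the plus key, round, 23 mm across, marked with a cross. The key is right (-y) of the middle of the row, 64 mm from the minus key. Grey key in the control strip, its top 8 mm above the strip and 68 mm above the worktop. It moves straight down; point z points up.
- key_minus_top (a point): top centre of the minus key (not to be pressed), round, 23 mm across, marked with a single bar. The key is left (+y) of the middle of the row. Grey key in the control strip, its top 8 mm above the strip and 68 mm above the worktop. It moves straight down; point z points up.
- key_lock_top (a point): top centre of the lock key (not to be pressed), round, 23 mm across, marked with a padlock. The key is the last at the left end (+y) of the row. Grey key in the control strip, its top 8 mm above the strip and 68 mm above the worktop. It moves straight down; point z points up.
- key_on (a joint): how far down this key is, m: 0 is up, 0.006 fully down; a press registers at 0.002 or deeper, held for 0.1 s; springs back. Soft spring: 0.5 N starts it, 3 N has it 2 mm down, 5 N 3.6 mm, 8 N fully down on a hard stop. Press slowly, a hard jab is too much.
- key_ring_left (a joint): how far down this key is, m: 0 is up, 0.006 fully down; a press registers at 0.002 or deeper, held for 0.1 s; springs back. Soft spring: 0.5 N starts it, 3 N has it 2 mm down, 5 N 3.6 mm, 8 N fully down on a hard stop. Press slowly, a hard jab is too much.
- key_ring_right (a joint): how far down this key is, m: 0 is up, 0.006 fully down; a press registers at 0.002 or deeper, held for 0.1 s; springs back. Soft spring: 0.5 N starts it, 3 N has it 2 mm down, 5 N 3.6 mm, 8 N fully down on a hard stop. Press slowly, a hard jab is too much.
- key_plus (a joint): how far down this key is, m: 0 is up, 0.006 fully down; a press registers at 0.002 or deeper, held for 0.1 s; springs back. Soft spring: 0.5 N starts it, 3 N has it 2 mm down, 5 N 3.6 mm, 8 N fully down on a hard stop. Press slowly, a hard jab is too much.
- key_minus (a joint): how far down this key is, m: 0 is up, 0.006 fully down; a press registers at 0.002 or deeper, held for 0.1 s; springs back. Soft spring: 0.5 N starts it, 3 N has it 2 mm down, 5 N 3.6 mm, 8 N fully down on a hard stop. Press slowly, a hard jab is too much.
- key_lock (a joint): how far down this key is, m: 0 is up, 0.006 fully down; a press registers at 0.002 or deeper, held for 0.1 s; springs back. Soft spring: 0.5 N starts it, 3 N has it 2 mm down, 5 N 3.6 mm, 8 N fully down on a hard stop. Press slowly, a hard jab is too much.
- pot_center (a point): middle, 45 mm up, of the lidded pot: steel, 170 mm across, 88 mm high plus a domed lid with a black knob (130 mm in all), two loop handles reaching 118 mm from the middle, about 1.3 to 2.3 kg. It stands loose on one of the two rings; which one varies.
- pan_center (a point): middle, 22 mm up, of the open shallow pan: dark steel, 184 mm across the rim, 45 mm high, no lid, two loop handles reaching 124 mm from the middle. It stands loose on the other ring and is not to be heated.
- mug: white mug, 80 mm across, 92 mm high, origin at the centre of its underside; bystander, left of the hob
- mill: wooden pepper mill, 56 mm across, 186 mm high, origin at the centre of its underside; bystander, beside the hob
- jar: glass jar with a steel cap, 72 mm across, 110 mm high, origin at the centre of its underside; bystander, beside the hob
- spatula: wooden spatula 240 mm long lying on the worktop, handle towards its -x; bystander, right of the hob
Mind the look-alikes: they are no part of the job. Of the things that look like the part that bears pot_center, the smaller one is meant.

How it is judged:
On the way, in this order (a step that is already met when the one before it is completed fails the run):
1. the on key is pressed, alone (value of joint key_on above 0.002 m and value of joint each of key_ring_left, key_ring_right, key_plus below 0.001 m), for 0.1 s.
2. with the on key up again, the select key of the ring under the lidded pot is pressed (value of joint each of key_on, key_plus below 0.001 m and ((y of pot_center in the frame of hob above 0 m and value of joint key_ring_left above 0.002 m) or (y of pot_center in the frame of hob below 0 m and value of joint key_ring_right above 0.002 m))), for 0.1 s.
3. with the other keys up again, the plus key is pressed (value of joint each of key_on, key_ring_left, key_ring_right below 0.001 m and value of joint key_plus above 0.002 m), for 0.1 s.
At the end, for the whole second after the job is handed in: On key, select key of the lidded pot's ring and plus key were each pressed (2 mm or more for 0.1 s) in that order, one at a time; all keys are up again (under 1 mm), and the hob and both pots stand level, within 10 mm of where they were (value of joint each of key_on, key_ring_left, key_ring_right, key_plus, key_minus, key_lock below 0.001 m and distance of each of hob, pot_center, pan_center from where it was at the start of the episode below 0.01 m and angle between each of pot_center, pan_center's own z axis and vertical below 0.1 rad); the robot touches nothing.
It fails at once if a wrong key is pressed: minus, lock, or the select key of the other ring (value of joint any of key_minus, key_lock above 0.002 m or (y of pot_center in the frame of hob above 0 m and value of joint key_ring_right above 0.002 m) or (y of pot_center in the frame of hob below 0 m and value of joint key_ring_left above 0.002 m)).
It fails at once if the hob or a key is pressed with more than 30 N: the touch must be light (contact force between any of the fingers, the arm and hob above 30 N).
It fails at once if the hob is shifted or lifted, by more than 10 mm (distance of hob from where it was at the start of the episode above 0.01 m).
It fails at once if a pot is pushed, lifted or carried by more than 10 mm (distance of any of pot_center, pan_center from where it was at the start of the episode above 0.01 m).
It fails at once if the mug, mill, jar or spatula beside the hob is moved or lifted by more than 10 mm (distance of any of mug, mill, jar, spatula from where it was at the start of the episode above 0.01 m).
It also fails if it takes over 45 s, if anything falls off the work surface, if the arm or the gripper's body presses on something with over 40 N, if the wrist force passes 120 N, or if a joint passes its speed limit or range.

## Working session

There is one attempt and no reset: what is moved stays moved. The work goes in short steps, Python scripts to look and compute and a tool call to move; the robot and the scene stay as the last step left them, time stands still between calls to the robot, and variables do not carry over. Pictures are saved under pics/ and viewed, and the job is handed in when it is done.

Besides the shell and the picture viewer there is one more tool, called in YAML: its name, and indented under it one key for each argument. carry_out: Moves the arm, as the interface text tells. Its arguments: {"type":"object","properties":{"moves":{"type":"array"},"force":{"type":"number"}},"required":["moves"]}

```bash
mkdir -p pics; cat > h.py <<'E'
import numpy as np, cv2
from station import observe, camera, ctrl, spotter
def ray(p,uv):
    f=200/np.tan(np.radians(p["fovy"])/2); f=p["img"].shape[0]/2/np.tan(np.radians(p["fovy"])/2)
    d=np.array([(uv[0]-p["cx"])/f,(uv[1]-p["cy"])/f,1.]); T=np.array(p["world_from_camera"])
    return T[:3,3],T[:3,:3]@d
def onz(p,uv,z):
    o,d=ray(p,uv); return o+d*(z-o[2])/d[2]
def proj(p,X):
    T=np.linalg.inv(np.array(p["world_from_camera"])); c=T[:3,:3]@X+T[:3,3]
    f=p["img"].shape[0]/2/np.tan(np.radians(p["fovy"])/2)
    return np.array([p["cx"]+f*c[0]/c[2],p["cy"]+f*c[1]/c[2]])
E
python3 - <<'E'
from h import *
print(observe())
Z=dict(key_on_top=.068,key_ring_left_top=.068,key_ring_right_top=.068,key_plus_top=.068,key_minus_top=.068,key_lock_top=.068,pot_center=.107,pan_center=.084,hob=0)
for n in("top","scene"):
    p=camera(n); cv2.imwrite(f"pics/{n}0.png",p["img"][:,:,::-1])
    print(n,p["fovy"],np.array(p["world_from_camera"])[:3,3])
    for k,z in Z.items():
        for r in spotter.mark_of(p,k)[:3]: print(k,np.round(r["point"],1),round(r["conf"],2),np.round(onz(p,r["point"],z),4))
E
```

```text
{'t': 0.0, 'joint_positions': array([-1.36511086e+00,  1.59058722e-01,  1.59826422e+00, -1.79523591e-05,
        1.38623099e+00, -2.10103944e-01]), 'joint_vel': array([ 0.00070802,  0.00111281, -0.00187965,  0.00153268,  0.00044803,
       -0.00038839]), 'joint_torque': array([-2.10314174e-03, -3.96007705e+01, -3.31433272e+01, -5.09447655e-04,
        8.50159588e-03,  1.07672301e-05]), 'tool_pos': array([ 0.23216516, -0.52572789,  0.40369514]), 'tool_rot': array([-6.88721761e-04,  8.37828708e-01, -5.45932317e-01, -6.98134238e-04]), 'wrist_force': array([ 1.04869167, -0.25717924, -0.53570542]), 'wrist_torque': array([-0.04965324,  0.00046637, -0.009296  ]), 'width': 0.0855391366391787}
top 53.119061305253105 [1.62688405e-01 9.18552860e-04 1.56530176e+00]
key_on_top [404.7 194.5] 0.61 [ 0.5247 -0.324   0.068 ]
key_ring_left_top [303.3 208.1] 0.58 [0.4818 0.0673 0.068 ]
key_ring_left_top [336.4 200.8] 0.47 [ 0.507  -0.0603  0.068 ]
key_ring_left_top [441.7 182.4] 0.37 [ 0.569  -0.4707  0.068 ]
key_ring_right_top [385.8 196.2] 0.45 [ 0.5199 -0.2509  0.068 ]
key_plus_top [354.8 203.3] 0.5
[... 321 characters left out ...]
0.5 156.7] 0.6 [0.6835 0.0741 0.084 ]
hob [339.  172.2] 0.79 [ 0.642  -0.0778  0.    ]
scene 55.88134921720101 [1.14771301 0.65200383 0.9497142 ]
key_on_top [258.4 177.8] 0.43 [ 0.5199 -0.3242  0.068 ]
key_ring_left_top [337.7 219.3] 0.38 [0.4793 0.0476 0.068 ]
key_ring_right_top [278.4 187.4] 0.47 [ 0.5053 -0.2249  0.068 ]
key_plus_top [294.8 198.3] 0.58 [ 0.5053 -0.1357  0.068 ]
key_minus_top [310.3 207.7] 0.54 [ 0.502  -0.0601  0.068 ]
key_lock_top [355.7 233.1] 0.57 [0.4863 0.1326 0.068 ]
pan_center [298.9 252.3] 0.76 [0.6758 0.0698 0.084 ]
pan_center [250.9 154.8] 0.21 [ 0.4577 -0.4471  0.084 ]
hob [276.3 242. ] 0.68 [ 0.6516 -0.0761  0.    ]
hob [356.  231.8] 0.5 [0.4298 0.0892 0.    ]
```

```bash
python3 - <<'E'
from h import *
for n,(x0,y0,x1,y1) in dict(top=(240,90,500,260),scene=(180,100,460,310)).items():
    p=camera(n); s=3 if n=="top" else 2.8
    cv2.imwrite(f"pics/{n}1.png",cv2.resize(p["img"][y0:y1,x0:x1,::-1],None,fx=s,fy=s,interpolation=cv2.INTER_CUBIC))
p=camera("wrist");cv2.imwrite("pics/w1.png",p["img"][:,:,::-1])
E
```

```text
(no output)
```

View pics/top1.png

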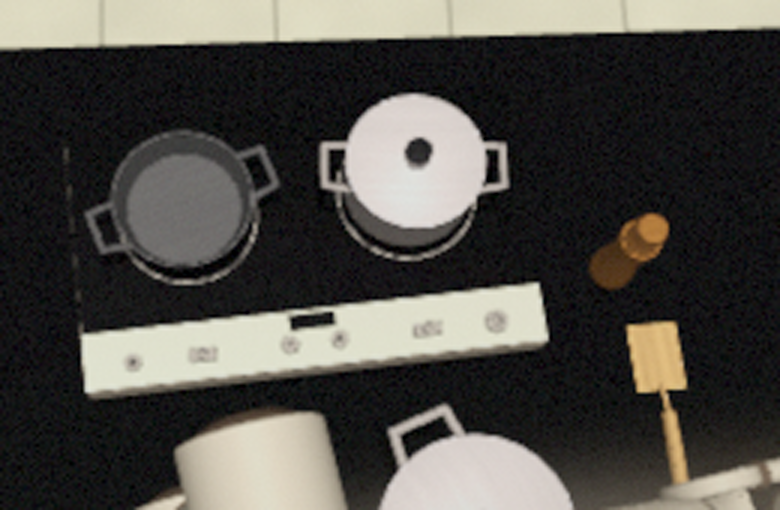

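View pics/scene1.png

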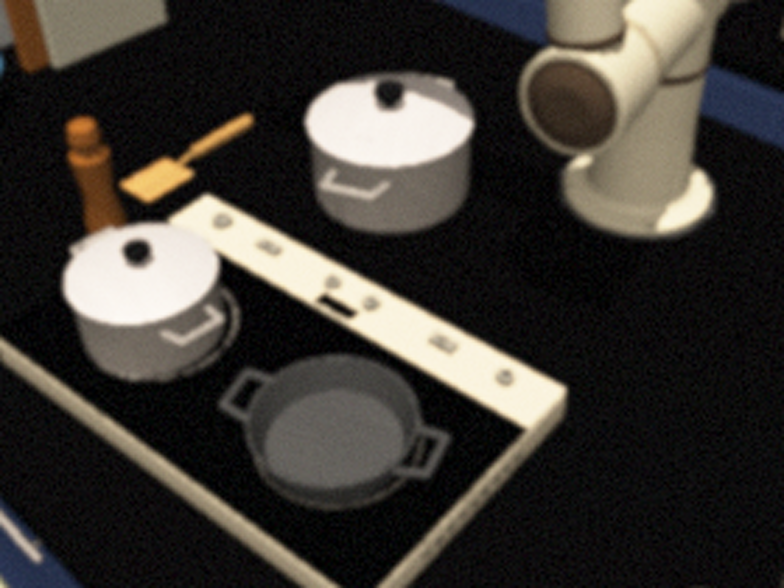

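View pics/w1.png

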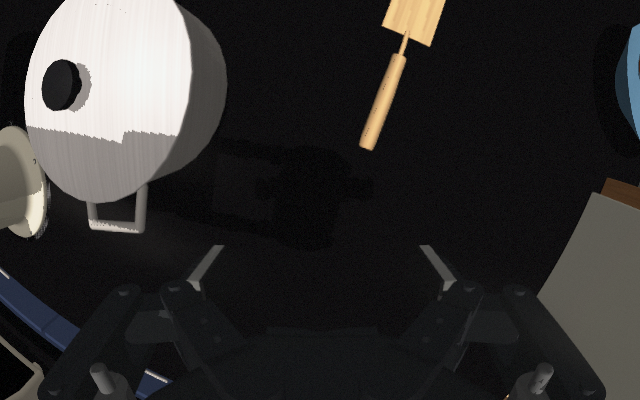

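The lidded pot is on the right (-y) ring: crop pixel (418,150) in the top view. The pan is on the left ring. A larger look-alike pot stands in front of the hob, below centre in the top crop at (470,480). Next I'll fit the hob pose and locate that obstacle.

```bash
cat > fit.py <<'E'
from h import *
from scipy.optimize import least_squares
KY=dict(lock=.235,left=.145,minus=.032,plus=-.032,right=-.145,on=-.235)
top=dict(lock=(133,362),left=(203,354),minus=(291,344),plus=(339,339),right=(428,328),on=(496,321))
sc=dict(on=(222,220),right=(268,247),plus=(333,282),minus=(371,303),left=(443,343),lock=(505,377))
def key(q,k):
    c,s=np.cos(q[2]),np.sin(q[2]); x,y=-.147,KY[k]
    return np.array([q[0]+c*x-s*y,q[1]+s*x+c*y,.068])
if __name__=="__main__":
    T,S=camera("top"),camera("scene")
    obs=[(T,k,(240+u/3,90+v/3)) for k,(u,v) in top.items()],[(S,k,(180+u/2.8,100+v/2.8)) for k,(u,v) in sc.items()]
    for o in (obs[0],obs[1],obs[0]+obs[1]):
        f=lambda q:np.concatenate([proj(p,key(q,k))-uv for p,k,uv in o])
        r=least_squares(f,[.65,-.08,.1]); print(np.round(r.x,4),np.sqrt(2*r.cost/len(o)))
    np.save("hob.npy",r.x)
    for k in KY: print(k,np.round(key(r.x,k),4))
    # big pot knob: scene (388,93)/2.8, base centre
    print("bigpot base edge near", onz(S,(180+392/2.8,100+228/2.8),0), onz(S,(180+312/2.8,100+195/2.8),0),onz(S,(180+470/2.8,100+195/2.8),0))
    for z in(.13,.16,.19): print(z,onz(S,(180+388/2.8,100+85/2.8),z),onz(T,(240+478/3,90+433/3),z))
    cv2.imwrite("pics/top2.png",T["img"][100:400,150:550,::-1].repeat(2,0).repeat(2,1)); 
E
python3 fit.py
```

```text
[ 0.6408 -0.0802  0.0885] 0.2943205075506068
[ 0.6479 -0.0726  0.084 ] 0.28438499185166866
[ 0.6434 -0.0776  0.0852] 1.2314202789808424
lock [0.4769 0.144  0.068 ]
left [0.4846 0.0543 0.068 ]
minus [ 0.4942 -0.0583  0.068 ]
plus [ 0.4996 -0.122   0.068 ]
right [ 0.5092 -0.2346  0.068 ]
on [ 0.5169 -0.3243  0.068 ]
bigpot base edge near [ 0.31619804 -0.19843398  0.        ] [ 0.34175203 -0.3414292   0.        ] [ 1.80951372e-01 -1.68629025e-01  1.11022302e-16]
0.13 [ 0.19382328 -0.32334125  0.13      ] [ 0.36236463 -0.28045965  0.13      ]
0.16 [ 0.22873386 -0.28764545  0.16      ] [ 0.35819109 -0.27457842  0.16      ]
0.19 [ 0.26364443 -0.25194966  0.19      ] [ 0.35401755 -0.26869718  0.19      ]
```

View pics/top2.png

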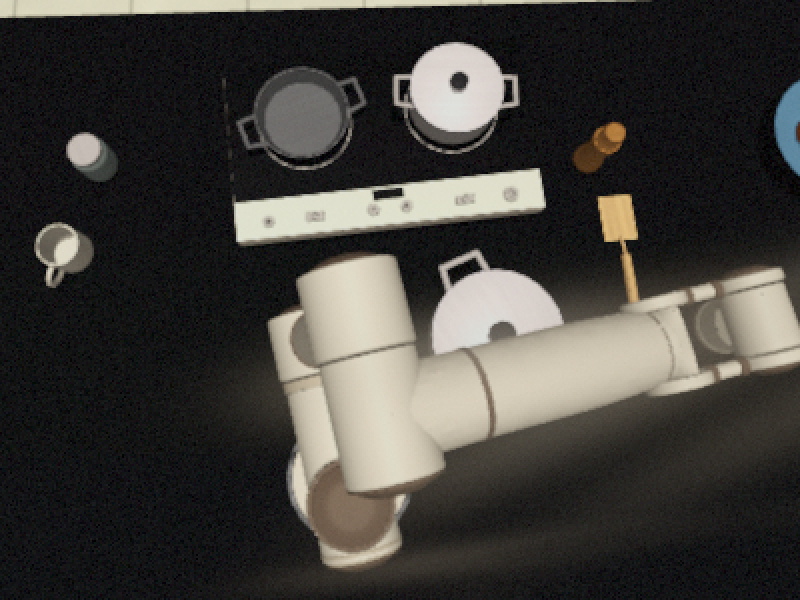

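The right ring holds the pot. The two camera fits differ by up to 10 mm, so I'll go above the on key and refine with the wrist camera.

carry_out:
  moves: [-9, -43, 0, 3, 20, -18, -86, 5, 6, 0, -27, -129, 10, 9, 0, -36, -172, 15, 12, 0, -44, -215, 20, 15, 0, -53, -258, 20, 17, 0, -62, -300, 20, 19, 0, -70, -342, 20, 19, 0, -70, -342, 20, 19, 0, -70, -342, 20, 19, 0]

```text
t: 2.5
tool_pos: [0.5166, -0.324, 0.3846]
tool_rot: [0.0, 0.736, -0.677, -0.0]
wrist_force: [0.2, 0.5, -0.8]
width: -0.0002
```

```bash
cat >> h.py <<'E'
def wray(p,uv):
    f=p["img"].shape[0]/2/np.tan(np.radians(p["fovy"])/2)
    a=np.array([uv[0]-p["cx"],uv[1]-p["cy"]]); r=np.hypot(*a); t=r/f
    d=np.array([*(a/max(r,1e-9)*np.sin(t)),np.cos(t)]); T=np.array(p["world_from_camera"])
    return T[:3,3],T[:3,:3]@d
def wonz(p,uv,z):
    o,d=wray(p,uv); return o+d*(z-o[2])/d[2]
def wproj(p,X):
    T=np.linalg.inv(np.array(p["world_from_camera"])); c=T[:3,:3]@X+T[:3,3]
    f=p["img"].shape[0]/2/np.tan(np.radians(p["fovy"])/2)
    t=np.arctan2(np.hypot(*c[:2]),c[2]); return np.array([p["cx"],p["cy"]])+f*t*c[:2]/np.hypot(*c[:2])
E
cat > w.py <<'E'
from h import *; from fit import key,KY; import sys
o=observe(); print(o["t"],o["tool_pos"],o["tool_rot"],o["width"],o["wrist_force"])
p=camera("wrist"); q=np.load("hob.npy"); im=p["img"][:,:,::-1].copy()
print(np.array(p["world_from_camera"]).round(3))
for k in KY:
    u=wproj(p,key(q,k)); cv2.circle(im,tuple(int(round(a)) for a in u),3,(0,0,255),1)
    n={"left":"ring_left","right":"ring_right"}.get(k,k)
    print(k,u.round(1),[(np.round(r["point"],1),round(r["conf"],2),wonz(p,r["point"],.068).round(4)) for r in spotter.mark_of(p,f"key_{n}_top")[:2]])
cv2.imwrite(f"pics/{sys.argv[1]}.png",im)
E
python3 w.py w2
```

```text
2.5 [ 0.51657382 -0.32402746  0.38457125] [ 2.64598697e-04  7.36305802e-01 -6.76648857e-01 -1.44424977e-04] -0.00023857398763850007 [ 0.18968959  0.52116947 -0.83947869]
[[ 0.083 -0.961 -0.262  0.584]
 [-0.997 -0.081 -0.021 -0.319]
 [-0.001  0.263 -0.965  0.353]
 [ 0.     0.     0.     1.   ]]
lock [  7.6 193.9] [(array([  7.7, 192.7]), 0.58, array([0.4788, 0.143 , 0.068 ]))]
left [ 38.3 193. ] [(array([ 41.7, 192.3]), 0.76, array([0.4862, 0.0456, 0.068 ])), (array([475.6, 272.5]), 0.34, array([ 0.4356, -0.5088,  0.068 ]))]
minus [ 92.3 191.8] [(array([ 96.5, 191.3]), 0.55, array([ 0.4953, -0.0655,  0.068 ]))]
plus [133.4 191.1] [(array([136.5, 193. ]), 0.76, array([ 0.4977, -0.1262,  0.068 ]))]
right [228.5 189.9] [(array([230.8, 188.4]), 0.66, array([ 0.5109, -0.2369,  0.068 ]))]
on [320.8 189.4] [(array([323.8, 187.5]), 0.77, array([ 0.519, -0.327,  0.068]))]
```

View pics/w2.png

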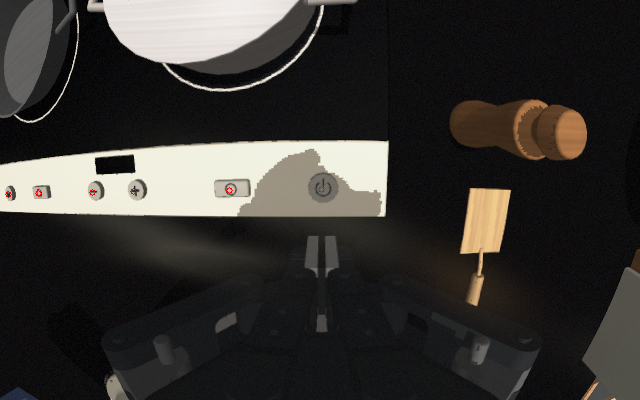

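Wrist view: the on key is at (323,187), the right ring key at (231,188), and the plus key at (137,190). This agrees with the fit to about 3 mm. I'll descend over the on key now.

carry_out:
  moves: [3, -2, 20, 0, 0, 3, -2, 50, 0, 0, 3, -2, 80, 0, 0, 3, -2, 105, 0, 0, 3, -2, 122, 0, 0, 3, -2, 132, 0, 0, 3, -2, 137, 0, 0, 3, -2, 137, 0, 0]

```text
t: 3.85
tool_pos: [0.5192, -0.3268, 0.248]
tool_rot: [-0.0, 0.736, -0.677, 0.0]
wrist_force: [0.6, 0.1, 0.7]
width: 0.0001
```

```bash
python3 w.py w3 | head -1; python3 -c "
import cv2;a=cv2.imread('pics/w3.png')[130:290,180:460];cv2.imwrite('pics/w3c.png',cv2.resize(a,None,fx=2.8,fy=2.8))"
```

```text
3.85 [ 0.51921118 -0.32679297  0.24801312] [-3.84854475e-06  7.36234023e-01 -6.76726945e-01  3.25146344e-04] 5.683741496568869e-05 [0.55367492 0.05956158 0.65671602]
```

View pics/w3c.png

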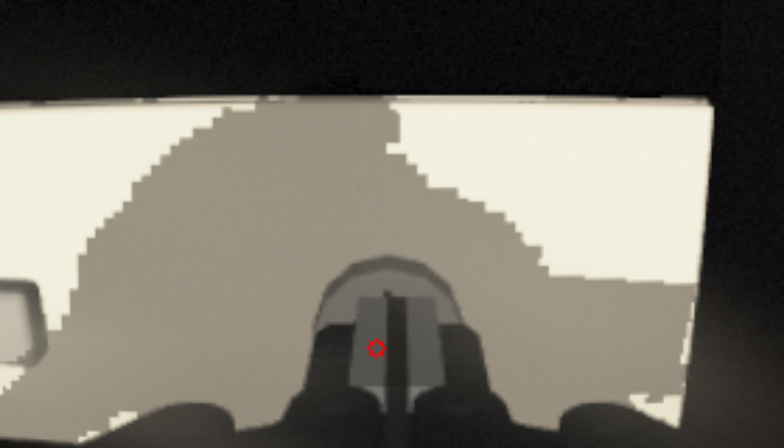

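The closed tips are over the on key, about 7 mm above it. I'll press slowly.

carry_out:
  moves: [0, 0, 2, 0, 0, 0, 0, 4, 0, 0, 0, 0, 5, 0, 0, 0, 0, 6, 0, 0, 0, 0, 7, 0, 0, 0, 0, 8, 0, 0, 0, 0, 8, 0, 0]

```text
t: 5.08
tool_pos: [0.5191, -0.3266, 0.2398]
tool_rot: [0.0, 0.736, -0.677, -0.0]
wrist_force: [-1.3, 0.9, 2.5]
width: 0.0001
```

carry_out:
  moves: [0, 0, 1, 0, 0, 0, 0, 2, 0, 0, 0, 0, 2.5, 0, 0, 0, 0, 2.5, 0, 0, 0, 0, 2.5, 0, 0, 0, 0, 2.5, 0, 0]

```text
t: 5.82
tool_pos: [0.5191, -0.3267, 0.2375]
tool_rot: [0.0, 0.736, -0.677, 0.0]
wrist_force: [-2.0, 1.3, 4.4]
width: -0.0
```

```bash
python3 -c "
from h import *
o=observe();print(o['tool_pos'],o['wrist_force'])"
```

```text
[ 0.51911099 -0.32665817  0.23751416] [-1.99820105  1.30909698  4.38635349]
```

Force and depth agree at about 3.3 mm. I'll press 0.7 mm deeper for margin, release, and traverse to above the right ring key.

carry_out:
  moves: [0, 0, 0.7, 0, 0, 0, 0, 0.7, 0, 0, 0, 0, -5, 0, 0, 0, 0, -15, 0, 0, 0, 0, -30, 0, 0, -30, 0, -30, 0, 0, -60, 0, -30, 0, 0, -90, 0, -30, 0, 0, -90, 0, -30, 0, 0, -90, 0, -15, 0, 0]

```text
t: 7.08
tool_pos: [0.5124, -0.238, 0.2538]
tool_rot: [-0.0, 0.736, -0.677, 0.002]
wrist_force: [0.3, -1.1, -0.8]
width: -0.0001
```

```bash
python3 w.py w4 | head -1; python3 -c "
import cv2;a=cv2.imread('pics/w4.png')[130:290,180:460];cv2.imwrite('pics/w4c.png',cv2.resize(a,None,fx=2.8,fy=2.8))"
```

```text
7.075 [ 0.51235678 -0.23798017  0.25375368] [-9.65206354e-05  7.36257985e-01 -6.76696409e-01  2.47773832e-03] -6.736636980943877e-05 [ 0.34970252 -1.12476187 -0.80908427]
```

View pics/w4c.png

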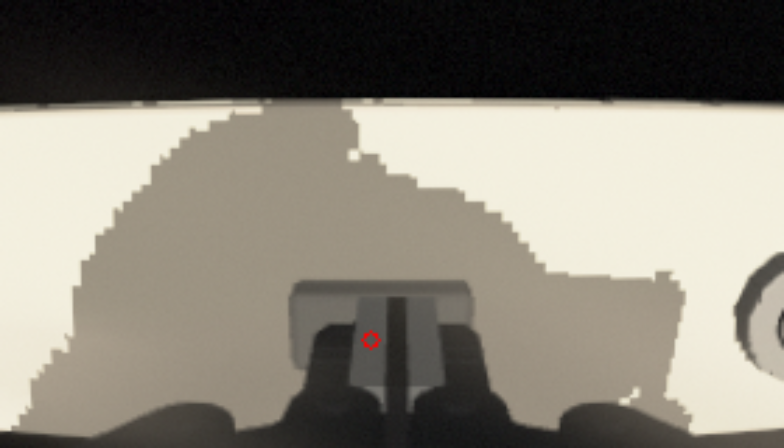

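The tips sit over the right ring's oblong key, about 3 mm right of its centre. I'll shift 2 mm and press.

carry_out:
  moves: [-2, 0, 4, 0, 0, -2, 0, 8, 0, 0, -2, 0, 10, 0, 0, -2, 0, 12, 0, 0, -2, 0, 13, 0, 0, -2, 0, 14, 0, 0, -2, 0, 15, 0, 0, -2, 0, 15.5, 0, 0, -2, 0, 15.5, 0, 0, -2, 0, 15.5, 0, 0]

```text
t: 8.68
tool_pos: [0.5113, -0.2349, 0.237]
tool_rot: [0.0, 0.736, -0.677, -0.0]
wrist_force: [-2.6, 2.2, 6.4]
width: -0.0003
```

carry_out:
  moves: [0, 0, 0, 0, 0, 0, 0, -5, 0, 0, 0, 0, -15, 0, 0, 0, 0, -30, 0, 0, -35, 0, -30, 0, 0, -75, 1, -30, 0, 0, -111, 1, -30, 0, 0, -111, 1, -30, 0, 0, -111, 1, -15, 0, 0, -111, 1, -15, 0, 0]

```text
t: 9.93
tool_pos: [0.5004, -0.125, 0.2502]
tool_rot: [0.0, 0.736, -0.677, -0.001]
wrist_force: [-1.0, -0.3, 0.2]
width: 0.0002
```

```bash
python3 w.py w5 | head -1; python3 -c "
import cv2;a=cv2.imread('pics/w5.png')[130:290,180:460];cv2.imwrite('pics/w5c.png',cv2.resize(a,None,fx=2.8,fy=2.8))"
```

```text
9.925 [ 0.5004496  -0.12503679  0.2501877 ] [ 4.32073655e-04  7.35860003e-01 -6.77132295e-01 -1.31321564e-03] 0.00019354892326818614 [-0.98533232 -0.32784352  0.22011022]
```

View pics/w5c.png

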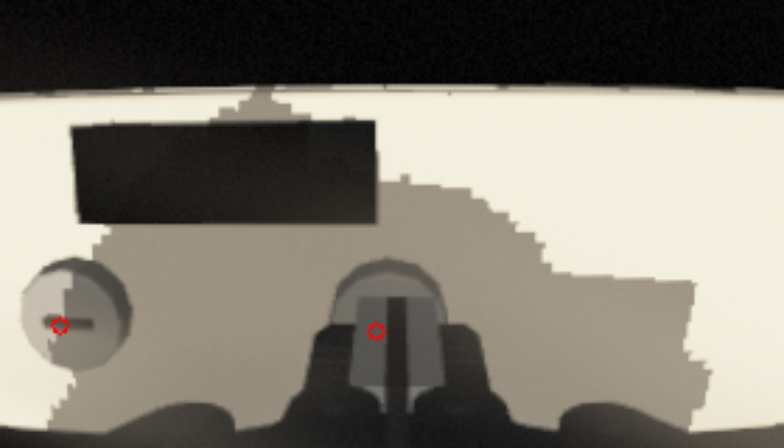

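The tips are over the plus key (crop (388,310)). The minus key is visible well to the left at (76,312). I'll press.

carry_out:
  moves: [-1, 0, 4, 0, 0, -1, 0, 8, 0, 0, -1, 0, 10, 0, 0, -1, 0, 11, 0, 0, -1, 0, 12, 0, 0, -1, 0, 13, 0, 0, -1, 0, 14, 0, 0, -1, 0, 14.5, 0, 0, -1, 0, 14.5, 0, 0, -1, 0, 14.5, 0, 0]

```text
t: 11.52
tool_pos: [0.5009, -0.1234, 0.2374]
tool_rot: [0.0, 0.736, -0.677, -0.0]
wrist_force: [-4.6, 0.9, 4.6]
width: -0.0
```

carry_out:
  moves: [0, 0, 0.7, 0, 0, 0, 0, 0.7, 0, 0, 0, 0, 0.7, 0, 0, 0, 0, -5, 0, 0, 0, 0, -20, 0, 0, 0, 0, -55, 0, 0, 0, 0, -95, 0, 0, 0, 0, -135, 0, 0, 0, 0, -150, 0, 0, 0, 0, -150, 0, 0]

```text
t: 12.78
tool_pos: [0.5011, -0.1236, 0.388]
tool_rot: [-0.0, 0.736, -0.677, 0.001]
wrist_force: [-0.6, 0.7, -0.2]
width: -0.0002
```

```bash
python3 w.py w6 | head -1; python3 -c "
from h import *
p=camera('scene');cv2.imwrite('pics/s6.png',cv2.resize(p['img'][100:310,180:460,::-1],None,fx=2.8,fy=2.8))
p=camera('wrist');cv2.imwrite('pics/w6.png',p['img'][:,:,::-1])"
```

```text
12.775 [ 0.50109108 -0.12357976  0.38798083] [-2.86573642e-04  7.36207135e-01 -6.76755311e-01  1.10491540e-03] -0.00019749205299021596 [-0.63791269  0.74488726 -0.1895998 ]
```

View pics/s6.png

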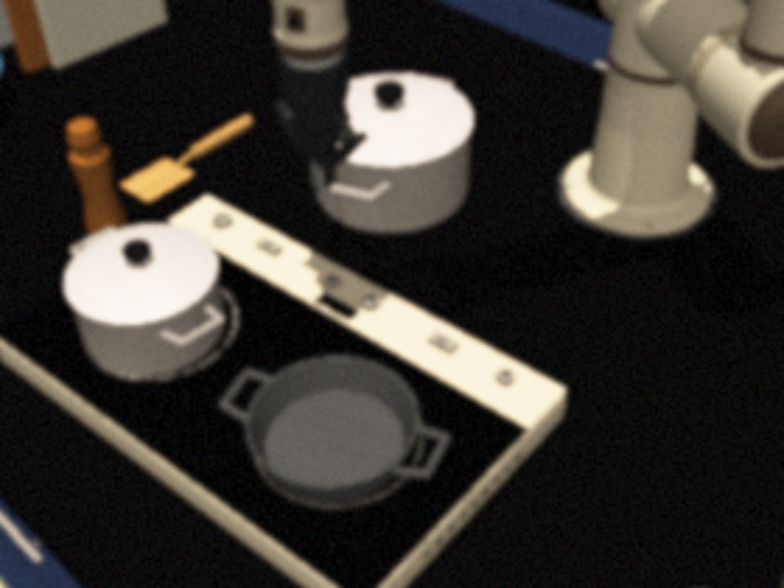

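View pics/w6.png

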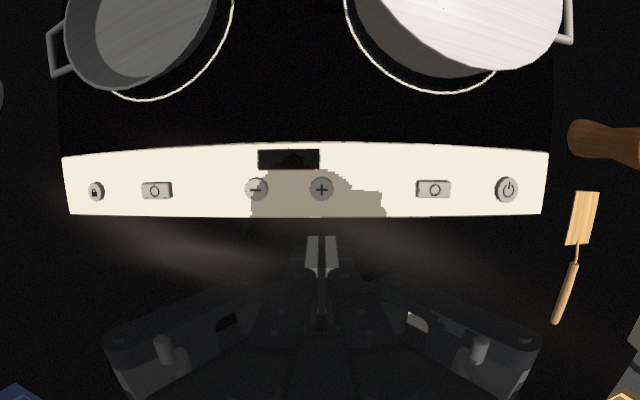

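The scene view shows everything where it stood: the hob corner is still at (208,195) and the pot knob at (138,252). All keys are up, and the hand is clear 15 cm above the strip.

```bash
python3 -c "
from station import ctrl
print(ctrl.hand_in())"
```

```text
the job is handed in; nothing more can be done
None
```

I pressed the on key, then the right ring's select key (the lidded pot stands on the right ring), then plus, and handed the job in at about 13 s of the 45 s. The closed fingertips came fully off each key before the next press.

- **Press depth:** I judged depth from tool height and wrist force, because the key travel itself cannot be read. Each key went about 3.5–4 mm down, at roughly 4.5–6.5 N, and was held for well over 0.1 s.
- **Last checks:** The final pictures show the hob, pot, pan, mill and spatula where they were at the start and all keys up. The hand hung free about 15 cm above the strip with no contact force. The mug and jar are not in those final pictures, but the arm never went near them.
- **Disagreement:** The top and scene cameras put the hob up to about 10 mm apart. I settled this with the wrist camera, and close-up pictures before each press showed the fingertips over the right key. No check failed.

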